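# Seat a lens mount in the alignment corner

## Robot

A 6-joint arm with a two-finger parallel gripper is mounted at the origin on the work surface. World frame = base frame: x ahead of the robot, y to its left, z up, the work surface at z = 0. Lengths are in m, angles in rad, forces in N, time in s.
With the tool pointing down it reaches from about 0.35 to 0.725 m from the base axis. Payload 6 kg.
Tool frame: the origin (TCP) lies between the finger pads; the fingertips stand 22 mm ahead of it and the grasp point (between the pads) lies 3 mm ahead of it (arm.tip_reach is the distance from the TCP to the fingertips, in m); z points along the fingers, y is the line along which they close (so a half turn about z gives the same grasp; the last joint's range is limited). The gripper opens to 85 mm and grips with 20 to 120 N. Pads are 22 mm wide; open, the fingers measure 114 mm over their backs; the gripper's body (76 mm by 85 mm) begins 54 mm behind the grasp point. The pads swing forward as they close: fully open they stand 13 mm farther back than shut.
Start: joints at [1.597, 0.04, 0.085, 0, -1.615, -0.334], TCP at [0.182, 0.572, 0.253] pointing down, gripper open.
Joint ranges: [-2.56, 2.56], [-1.29, 2.01], [-1.08, 1.49], [-3.29, 1.98], [-2.81, -0.18], [-2.99, 2.99]. Speed limits (rad/s): [2.57, 2.57, 3.01, 3.14, 3.14, 3.14].

## Interface

Orientations are given as a rotation vector (axis times angle).
In Python, from cell import arm, eyes gives the robot as it stands.
- The arm moves only by the tool play_rows, never from a script. Its argument "series" is one flat list of numbers, 7 for each row, row after row: the shift along the tool's x, y, z in m, then the turn, a rotation vector about the tool's x, y, z in rad, then the gripper command: -1 is fully open, 1 is shut, values between are in proportion. In form: [x, y, z, wx, wy, wz, hand, x, y, z, wx, wy, wz, hand, ...]. A call has exactly 8 rows; each row is the pose to reach, as a shift and turn from the pose commanded when the call began, along the tool's axes at that moment; what a row does not reach only later rows make up. A row lasts 1/12 s, in which the tool goes at most 41.7 mm and 7.16 degrees, less where a joint would pass 70% of its speed; a pose out of reach is approached as far as the arm can. A call with a gripper value outside its range is refused whole. The fingers move at their own pace and stop on an object; the grip force is fixed at half the most. Time passes only in rows, so rows that repeat a pose let the fingers close, or fill a call up. It gives the time, the measured TCP pose, the force, the opening and the grip force at its end, in the units of the state.
- arm.get_obs(): the state, without advancing time (a new reading comes with each control period).
- eyes.capture(name): name is "scene" or "top" or "wrist"; returns the picture (420x560x3 uint8, blue, green, red); there is no depth.
- eyes.get_calibration(name): a dict with "fovy" (degrees; the focal length in pixels is half the picture's height over the tangent of half this angle, whatever the lens; pixels are square), "cx", "cy" (the principal point, pixels), "cam_to_world" (4x4, takes a point from camera to world coordinates). Camera axes: x right, y up, looking along -z (the intrinsics and any distortion apply to the point x, -y, -z); pixel columns grow to the right and rows downward; lengths in m; the calibration is good to about 2 mm. A picture is of the moment at which its call begins: read the wrist's pose just before it. get_calibration takes no time and is no camera call; for the wrist camera it gives the pose at the moment of the call.
- arm.close_job(): hands the job in; it is judged then, once.
The state is a dict: "time": time; "joints": joint angles; "qd": joint speeds; "tau": joint torques, N m; "ee_pos": TCP position; "orientation": TCP orientation; "force": force on the tool from outside, world axes, zero at the start; "ft_torque": the same for the moment, N m; "finger_gap": opening from 0.0 (shut) to 1.0 (fully open); "gripper_force": force on a finger pad.
Only numpy, scipy, OpenCV 4.12 (cv2) and the standard library are available. Lean on these libraries where they do the work, as an engineer would, in place of code of your own. Each camera call takes 0.05 s, during which the arm holds its last target. There are 200 camera calls.

## Task

On the optical table, push the lens mount with the red base plate across the table until its base sits snugly in the corner between the long black bar and the blue stop block: one side flat against the bar, the next side flat against the stop, the lens still looking along the bar. Slide it steadily by its base plate with the fingertips: do not lift, tip or knock it, and do not touch the lens, its ring or its post. Leave everything else on the table where it stands.

Things in the scene. Friction and masses are not known exactly. Their poses are not given: they have to be found in the camera images.
- mount_base (a point): Centre (9 mm above the table) of the red base plate, 60 x 60 x 18 mm, of the loose lens mount to be pushed (0.3 to 0.55 kg in all). z up, y along the lens's optical axis, x across it; its four upright sides are 30 mm from this point. Starts on the robot's side of the bar, on the stop's -y side, axes within 0.35 rad of the bar's; seated, its axes are parallel to the bar's (x with x, y with y).
- optic: Lens in a black ring on a short steel post in the middle of the red base plate: not to be touched. Origin at the centre of the base plate's underside, axes as the mount's. Post 12 mm across; ring 30 mm across (along x), 12 mm thick (along y), its centre 41 mm above the table; a small screw on top reaches 63 mm above the table.
- guide: The long black bar, fixed to the table: 20 mm wide (its x), 400 mm long (its y), 20 mm high. Origin at the centre of its underside; z up; +x points away from the robot. The mount goes against its long face that looks towards the robot (its -x face, 10 mm from the origin).
- stop: Blue stop block, fixed to the table against the bar's robot-side face and square to it: 60 mm long (its x), 20 mm wide (its y), 20 mm high. Origin at the centre of its underside, 40 mm to the -x side of the bar's centre line; axes parallel to the bar's. The mount goes against its -y face, 10 mm from the origin (on the right seen from the robot).
- mount_b: a bystander: a lens mount of the same shape and size with a black base and bright ring, loose; origin at the centre of its underside
- mount_c: a bystander: another lens mount with a black base and bright ring, beyond the bar, loose; origin at the centre of its underside
- driver: a bystander: a yellow-handled screwdriver, 170 mm long, lying on the table along its x
- cleaner: a bystander: a white bottle with a blue cap, 48 mm across, 110 mm high; origin at the centre of its underside
- post: a bystander: an upright black post holder with a steel post, 36 mm across, 93 mm high; origin at the centre of its underside
- collar: a bystander: a steel ring, 32 mm across, 12 mm high; origin at the centre of its underside
- beam_block: a bystander: an aluminium foot 50 x 35 mm with an upright black plate, 62 mm high; origin at the centre of its underside

How it is judged:
At the end, for the whole second after the job is handed in: The base plate lies flat on the table, at rest, within 3.5 mm of the bar's robot-side face and within 3.5 mm of the stop's face, its y axis within 0.05 rad of the bar's (x of mount_base in the frame of guide between -0.0435 and -0.037 m and y of mount_base in the frame of stop between -0.0435 and -0.037 m and angle between the y axis of mount_base and the y axis of guide, either way round below 0.05 rad and angle between mount_base's own z axis and vertical below 0.05 rad and height (world z) of mount_base below 0.012 m and linear speed of mount below 0.01 m/s); the robot touches nothing.
It fails at once if the mount is lifted (base more than 6 mm off the table) (height (world z) of mount_base above 0.015 m).
It fails at once if the mount is tipped by more than 0.2 rad (angle between mount_base's own z axis and vertical above 0.2 rad).
It fails at once if the mount is knocked (faster than 0.5 m/s) (linear speed of mount above 0.5 m/s).
It fails at once if the lens, its ring or its post is touched (contact force between any of the fingers, the arm and optic above 0.5 N).
It fails at once if another loose thing is moved by more than 10 mm (distance of any of mount_b, mount_c, driver, cleaner, post, collar, beam_block from where it was at the start of the episode above 0.01 m).
It also fails if it takes over 51 s, if anything falls off the work surface, if the arm or the gripper's body presses on something with over 40 N, if the wrist force passes 120 N, or if a joint passes its speed limit or range.

## Working session

There is one attempt and no reset: what is moved stays moved. The work goes in short steps, Python scripts to look and compute and a tool call to move; the robot and the scene stay as the last step left them, time stands still between calls to the robot, and variables do not carry over. Pictures are saved under pics/ and viewed, at most 10 in all, crops included, and the job is handed in when it is done.

Besides the shell and the picture viewer there is one more tool, called after "Call:" in YAML: its name, and indented under it one key for each argument. play_rows: Moves the arm, as the interface text tells. Its arguments: {"type":"object","properties":{"series":{"type":"array","items":{"type":"number"}}},"required":["series"]}

```bash
mkdir -p pics; ls; python3 - <<'E'
from cell import arm, eyes
import cv2,numpy as np
o=arm.get_obs();print(o)
for n in("top","scene"):
    im=eyes.capture(n);cv2.imwrite(f"pics/{n}0.png",im);print(n,eyes.get_calibration(n))
E
```

```text
pics
{'time': 0.0, 'joints': array([ 1.59671775e+00,  4.08098224e-02,  8.38022499e-02, -4.73719829e-04,
       -1.61550968e+00, -3.33703151e-01]), 'qd': array([ 0.00014926,  0.00068031,  0.0002113 , -0.00095436, -0.00056137,
       -0.00132075]), 'tau': array([-4.91141382e-04, -3.68203962e+01,  3.47425675e+01,  6.93245441e+00,
       -5.33902654e-03, -5.13717154e-06]), 'ee_pos': array([0.18159356, 0.57154949, 0.25227328]), 'orientation': array([ 3.10271396e+00, -4.81251680e-01, -2.47817881e-04]), 'force': array([ 0.84258467, -0.08085012, -0.1476918 ]), 'ft_torque': array([ 0.02088304,  0.00721446, -0.01071886]), 'gripper_force': 0.0, 'finger_gap': 1.001116069311163}
top {'fovy': 44.30811503799503, 'cx': 272.87821549115716, 'cy': 208.4702111160912, 'cam_to_world': array([[ 0.00967097,  0.98489085, -0.17290599,  0.38376907],
       [-0.99995149,  0.00920219, -0.00351259,  0.02001949],
       [-0.0018684 ,  0.17293157,  0.98493207,  1.26434995],
       [ 0.        ,  0.        ,  0.        ,  1.        ]])}
scene {'fovy': 52.59217974781015, 'cx': 281.0589066053833, 'cy': 207.62202079357283, 'cam_to_world': array([[-0.83540778, -0.39420697,  0.38300745,  0.94899911],
       [ 0.54933326, -0.57592822,  0.60542519,  0.58506527],
       [-0.01807804,  0.71617564,  0.69768591,  0.68041697],
       [ 0.        ,  0.        ,  0.        ,  1.        ]])}
```

View pics/top0.png

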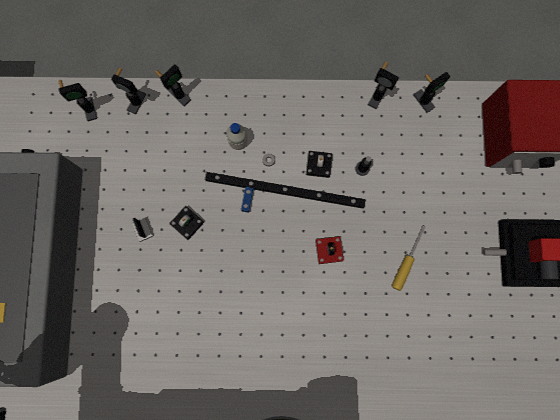

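View pics/scene0.png

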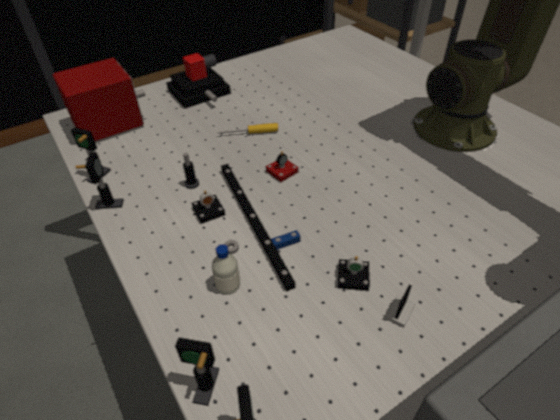

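The top view (image up is +x, left is +y) shows the red mount at (330,250). The black bar runs from (206,177) to (365,204), with the blue stop at (247,199) and the post at (365,165). Next I'll get metric positions.

```bash
cat > h.py <<'E'
import cv2,numpy as np
from cell import arm,eyes
def ray(cal,uv,z,H=420):
    uv=np.atleast_2d(np.float64(uv));f=H/2/np.tan(np.radians(cal["fovy"]/2));T=cal["cam_to_world"]
    d=np.c_[(uv[:,0]-cal["cx"])/f,-(uv[:,1]-cal["cy"])/f,-np.ones(len(uv))]@T[:3,:3].T
    o=T[:3,3];return (o+d*((z-o[2])/d[:,2])[:,None])[:,:2]
def blob(m,near=None):
    m=cv2.morphologyEx(m.astype(np.uint8)*255,cv2.MORPH_CLOSE,np.ones((3,3)))
    c,_=cv2.findContours(m,cv2.RETR_EXTERNAL,cv2.CHAIN_APPROX_NONE)
    if near is not None: c=[k for k in c if cv2.pointPolygonTest(cv2.convexHull(k),near,True)>-8]
    return max(c,key=cv2.contourArea)[:,0]
def rect(cal,c,z):
    p=ray(cal,c,z).astype(np.float32);r=cv2.minAreaRect(p*1000);return r,cv2.boxPoints(r)
def top(pr=True,red=(330,250)):
    cal=eyes.get_calibration("top");im=eyes.capture("top").astype(int);b,g,r=im[...,0],im[...,1],im[...,2]
    out={}
    for n,m,z,near in(("red",(r>90)&(r>1.8*g)&(r>1.8*b),.018,red),("blue",(b>70)&(b>1.5*r),.02,(247,199)),("bar",(r<70)&(g<70)&(b<70),.02,(285,189))):
        try:
            q,bx=rect(cal,blob(m,near),z);out[n]=(q,bx)
            print(n,np.round(q[0],1),np.round(q[1],1),round(q[2],2),np.round(bx,0).tolist())
        except Exception as e: print(n,e)
    return out,im
E
python3 - <<'E'
from h import *
o,im=top()
cv2.imwrite("pics/crop.png",cv2.resize(im[150:280,190:440].astype(np.uint8),None,fx=3,fy=3,interpolation=cv2.INTER_CUBIC))
cal=eyes.get_calibration("top")
print(ray(cal,[[365,158],[320,160],[418,226],[398,288],[240,130],[187,222],[143,228]],.03))
E
```

```text
red [ 502.6 -112.1] [58.5 58.5] 7.38 [[470.0, -87.0], [477.0, -145.0], [535.0, -137.0], [528.0, -79.0]]
blue [626.3  88.1] [20.2 58.3] 83.14 [[596.0, 82.0], [654.0, 75.0], [656.0, 95.0], [599.0, 102.0]]
bar [ 6.246e+02 -3.000e-01] [398.6  85.2] 82.26 [[556.0, -192.0], [640.0, -204.0], [694.0, 191.0], [609.0, 203.0]]
[[ 0.72922449 -0.20201847]
 [ 0.72310286 -0.09079604]
 [ 0.56076937 -0.3263222 ]
 [ 0.4122918  -0.27329015]
 [ 0.79860768  0.10843304]
 [ 0.56528563  0.23186917]
 [ 0.54964813  0.33759135]]
```

View pics/crop.png

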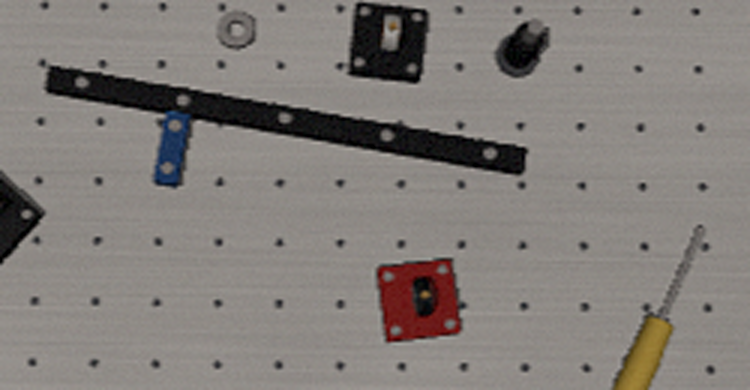

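The crop shows the red mount at (420,300) with its ring elongated along x. The bar runs from (47,80) to (525,160) and the blue stop is at (172,148). I'll fit the bar's line without the stop and work out the approach.

```bash
cat >> h.py <<'E'
def bar(im):
    cal=eyes.get_calibration("top");b,g,r=[im[...,i].astype(int) for i in range(3)]
    m=((r<70)&(g<70)&(b<70)&(b<1.3*r+8)).astype(np.uint8)
    m[:165]=0;m[212:]=0;m[:,:203]=0;m[:,370:]=0
    n,l,s,_=cv2.connectedComponentsWithStats(m);k=1+np.argmax(s[1:,4]);v,u=np.nonzero(l==k)
    p=ray(cal,np.c_[u,v],.02)*1000
    vx,vy,x0,y0=cv2.fitLine(p.astype(np.float32),cv2.DIST_HUBER,0,.01,.01).ravel()
    return np.arctan2(-vx*np.sign(vy),abs(vy)),np.array([x0,y0]),len(p)
def to(x,y,z,yaw):
    "shift+turn in tool axes from measured pose"
    o=arm.get_obs();R=cv2.Rodrigues(np.array(o["orientation"]))[0]
    c,s=np.cos(yaw),np.sin(yaw);G=np.array([[c,s,0],[s,-c,0],[0,0,-1.]])
    print("t",round(o["time"],2),"pos",np.round(o["ee_pos"],4),"yaw",round(np.arctan2(R[1,0],R[0,0]),4),"F",np.round(o["force"],1))
    print("shift",np.round(R.T@(np.array([x,y,z])-o["ee_pos"]),4),"turn",np.round(cv2.Rodrigues(R.T@G)[0].ravel(),4))
E
python3 - <<'E'
from h import *
im=cv2.imread("pics/top0.png");a,p,n=bar(im);print("bar yaw",a,p,n)
X=np.array([np.cos(a),np.sin(a)]);Y=np.array([-X[1],X[0]])
red=np.array([502.6,-112.1]);st=np.array([626.3,88.1])
f=lambda q:((q-p)@X,(q-p)@Y)
print("bar frame red",f(red),"stop",f(st))
q=(red-70*X)/1000;print(q);to(q[0],q[1],.12,a)
E
```

```text
bar yaw -0.16625519 [649.1445    -4.102332] 1483
bar frame red (np.float64(-126.65125870518214), np.float64(-130.76022811637196)) stop (np.float64(-37.78807306401265), np.float64(87.15045356198276))
[ 0.4335652  -0.10051568]
t 0.15 pos [0.1816 0.5716 0.2525] yaw -0.3077 F [ 0.1 -0.2 -0.1]
shift [0.4437 0.5641 0.1333] turn [ 0.0014 -0.     -0.1415]
```

Call:
play_rows:
  series: [0.03,0.04,0,0,0,-0.02,0.4,0.06,0.08,0,0,0,-0.04,0.4,0.09,0.115,0,0,0,-0.06,0.4,0.11,0.14,0,0,0,-0.08,0.4,0.135,0.17,0,0,0,-0.1,0.4,0.16,0.2,0,0,0,-0.12,0.4,0.18,0.23,0,0,0,-0.14,0.4,0.2,0.255,0,0,0,-0.14,0.4]

```text
time: 0.82
ee_pos: [0.2953, 0.2657, 0.2535]
orientation: [-3.13, 0.262, -0.001]
force: [1.0, 0.7, 0.7]
finger_gap: 0.299
gripper_force: 0.0
```

```bash
python3 -c "
from h import *
to(.4336,-.1005,.12,-.166)"
```

```text
t 0.82 pos [0.2953 0.2657 0.2535] yaw -0.1668 F [1.  0.7 0.7]
shift [0.1971 0.3383 0.1333] turn [-0.0009 -0.0003 -0.0008]
```

Call:
play_rows:
  series: [0.02,0.035,0,0,0,0,0.4,0.04,0.07,0,0,0,0,0.4,0.06,0.105,0,0,0,0,0.4,0.08,0.14,0,0,0,0,0.4,0.1,0.175,0,0,0,0,0.4,0.12,0.21,0,0,0,0,0.4,0.14,0.245,0,0,0,0,0.4,0.16,0.28,0,0,0,0,0.4]

```text
time: 1.48
ee_pos: [0.4061, -0.0367, 0.2535]
orientation: [-3.13, 0.263, -0.002]
force: [1.7, 0.4, 0.9]
finger_gap: 0.298
gripper_force: 0.0
```

Call:
play_rows:
  series: [0.02,0.03,0.01,0,0,0,0.4,0.035,0.06,0.03,0,0,0,0.4,0.037,0.06,0.06,0,0,0,0.4,0.037,0.06,0.09,0,0,0,0.4,0.037,0.06,0.115,0,0,0,0.4,0.037,0.06,0.133,0,0,0,0.4,0.037,0.06,0.133,0,0,0,0.4,0.037,0.06,0.133,0,0,0,0.4]

```text
time: 2.15
ee_pos: [0.4321, -0.1002, 0.1201]
orientation: [3.13, -0.263, -0.002]
force: [0.2, 0.1, 0.4]
finger_gap: 0.299
gripper_force: 0.0
```

```bash
python3 - <<'E'
from h import *
to(.4336,-.1005,.027,-.166)
o,im=top();cv2.imwrite("pics/top1.png",cv2.resize(im[150:330,190:440].astype(np.uint8),None,fx=3,fy=3))
cv2.imwrite("pics/w1.png",eyes.capture("wrist"))
E
```

```text
t 2.15 pos [ 0.4321 -0.1002  0.1201] yaw -0.1678 F [0.2 0.1 0.4]
shift [ 0.0016 -0.      0.0931] turn [ 0.001   0.0014 -0.0018]
red max() iterable argument is empty
blue [626.2  88.2] [20.5 58.6] 83.66 [[596.0, 81.0], [654.0, 75.0], [656.0, 95.0], [598.0, 102.0]]
bar [649.2  -3.8] [398.3  35.4] 82.26 [[605.0, -199.0], [640.0, -204.0], [694.0, 191.0], [658.0, 196.0]]
```

View pics/w1.png

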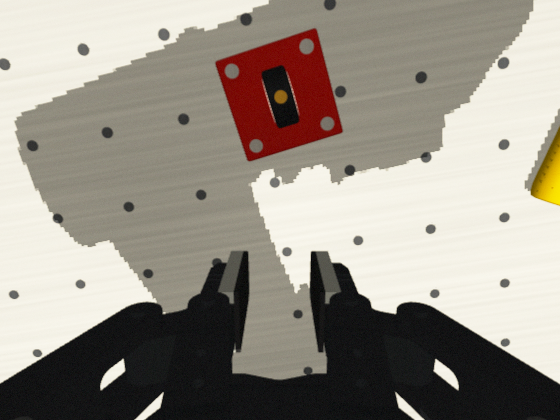

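The wrist view shows the mount centred ahead at (280,96) and turned counter-clockwise relative to the tool. The fingers are at (240,300) and (320,300). I'll go down and start the push.

Call:
play_rows:
  series: [0,0,0.03,0,0,0,0.4,0,0,0.06,0,0,0,0.4,0,0,0.08,0,0,0,0.4,0,0,0.093,0,0,0,0.4,0,0,0.093,0,0,0,0.4,0.005,0,0.093,0,0,0,0.4,0.01,0,0.093,0,0,0,0.4,0.015,0,0.093,0,0,0,0.4]

```text
time: 2.92
ee_pos: [0.4493, -0.1024, 0.0295]
orientation: [-3.13, 0.263, -0.006]
force: [0.0, 0.3, 0.5]
finger_gap: 0.3
gripper_force: 0.0
```

Call:
play_rows:
  series: [0.003,0,0,0,0,0,0.4,0.006,0,0,0,0,0,0.4,0.009,0,0,0,0,0,0.4,0.012,0,0,0,0,0,0.4,0.015,0,0,0,0,0,0.4,0.018,0,0,0,0,0,0.4,0.021,0,0,0,0,0,0.4,0.024,0,0,0,0,0,0.4]

```text
time: 3.58
ee_pos: [0.4712, -0.1065, 0.0272]
orientation: [3.131, -0.263, -0.0]
force: [-3.2, 1.8, 1.4]
finger_gap: 0.302
gripper_force: 1.5
```

```bash
python3 - <<'E'
from h import *
to(.4336,-.1005,.027,-.166)
cv2.imwrite("pics/w2.png",eyes.capture("wrist"))
E
```

```text
t 3.58 pos [ 0.4712 -0.1065  0.0272] yaw -0.1678 F [-3.2  1.8  1.4]
shift [-0.038   0.0004  0.0002] turn [ 0.0001  0.0003 -0.0018]
```

View pics/w2.png

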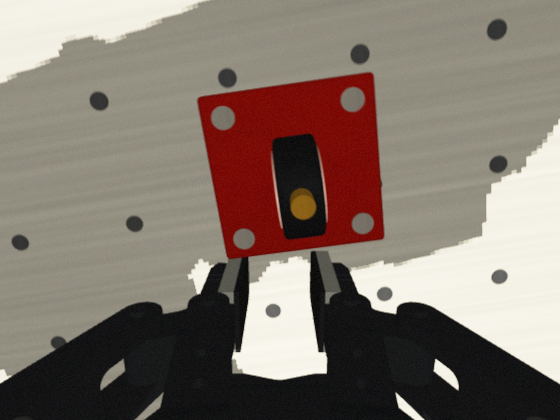

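Contact is gentle at about 3.5 N. The left finger is on the near-left corner and turning the base into line. Carry on.

Call:
play_rows:
  series: [0.004,0,0,0,0,0,0.4,0.01,0,0,0,0,0,0.4,0.016,0,0,0,0,0,0.4,0.022,0,0,0,0,0,0.4,0.028,0,0,0,0,0,0.4,0.034,0,0,0,0,0,0.4,0.04,0,0,0,0,0,0.4,0.046,0,0,0,0,0,0.4]

```text
time: 4.3
ee_pos: [0.5169, -0.1144, 0.0271]
orientation: [3.13, -0.263, -0.0]
force: [-3.4, 0.4, 0.1]
finger_gap: 0.298
gripper_force: 1.4
```

```bash
python3 - <<'E'
from h import *
to(.4336,-.1005,.027,-.166)
cv2.imwrite("pics/w3.png",eyes.capture("wrist"))
E
```

```text
t 4.3 pos [ 0.5169 -0.1144  0.0271] yaw -0.1679 F [-3.4  0.4  0.1]
shift [-0.0845  0.0003  0.0002] turn [ 0.0002  0.0002 -0.0019]
```

View pics/w3.png

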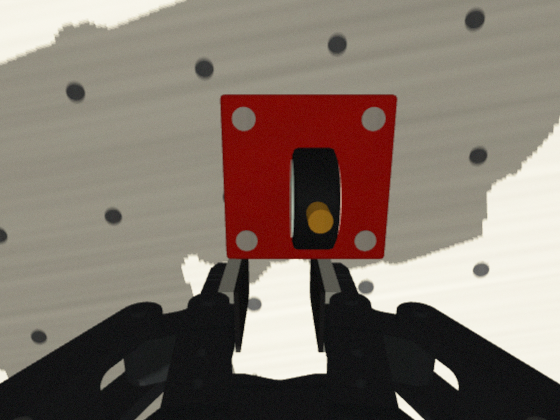

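The base is now square to the tool, both fingers are on its near face, and it sits about 10 mm to the right. About 30 mm remains to the bar.

Call:
play_rows:
  series: [0.003,0,0,0,0,0,0.4,0.006,0,0,0,0,0,0.4,0.01,0,0,0,0,0,0.4,0.014,0,0,0,0,0,0.4,0.017,0,0,0,0,0,0.4,0.02,0,0,0,0,0,0.4,0.022,0,0,0,0,0,0.4,0.024,0,0,0,0,0,0.4]

```text
time: 5.02
ee_pos: [0.5402, -0.1182, 0.0273]
orientation: [3.13, -0.263, -0.0]
force: [-3.9, -0.0, 2.2]
finger_gap: 0.298
gripper_force: 1.8
```

Call:
play_rows:
  series: [0.001,0,0,0,0,0,0.4,0.002,0,0,0,0,0,0.4,0.003,0,0,0,0,0,0.4,0.004,0,0,0,0,0,0.4,0.005,0,0,0,0,0,0.4,0.006,0,0,0,0,0,0.4,0.006,0,0,0,0,0,0.4,0.006,0,0,0,0,0,0.4]

```text
time: 5.68
ee_pos: [0.5462, -0.1192, 0.0274]
orientation: [3.13, -0.263, 0.001]
force: [-1.7, -0.2, -0.2]
finger_gap: 0.298
gripper_force: 1.0
```

```bash
python3 - <<'E'
from h import *
to(.4336,-.1005,.027,-.166)
cv2.imwrite("pics/w4.png",eyes.capture("wrist"))
E
```

```text
t 5.68 pos [ 0.5462 -0.1192  0.0274] yaw -0.1678 F [-1.7 -0.2 -0.2]
shift [-0.1141  0.0004  0.0003] turn [ 0.0001 -0.0006 -0.0018]
```

View pics/w4.png

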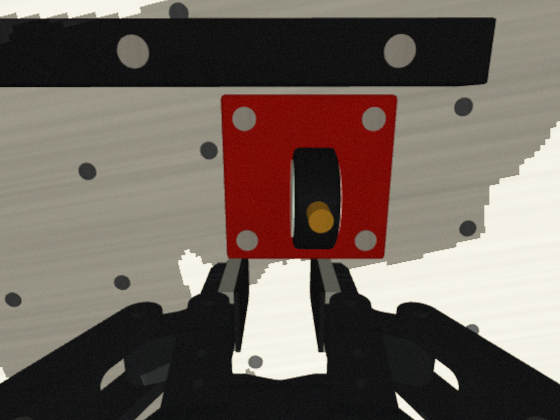

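The bar's near edge is at row ~86 and the base's far edge at row 95. That is about 3 mm of gap, and they are parallel. I'll close it slowly, watching the force.

Call:
play_rows:
  series: [0.0005,0,0,0,0,0,0.4,0.001,0,0,0,0,0,0.4,0.0015,0,0,0,0,0,0.4,0.002,0,0,0,0,0,0.4,0.0025,0,0,0,0,0,0.4,0.003,0,0,0,0,0,0.4,0.003,0,0,0,0,0,0.4,0.003,0,0,0,0,0,0.4]

```text
time: 6.4
ee_pos: [0.549, -0.1197, 0.0273]
orientation: [3.13, -0.263, 0.0]
force: [-2.7, 0.7, 1.9]
finger_gap: 0.302
gripper_force: 1.5
```

Call:
play_rows:
  series: [0.0003,0,0,0,0,0,0.4,0.0006,0,0,0,0,0,0.4,0.0009,0,0,0,0,0,0.4,0.0012,0,0,0,0,0,0.4,0.0015,0,0,0,0,0,0.4,0.0015,0,0,0,0,0,0.4,0.0015,0,0,0,0,0,0.4,0.0015,0,0,0,0,0,0.4]

```text
time: 7.07
ee_pos: [0.5493, -0.1198, 0.0273]
orientation: [3.13, -0.263, -0.004]
force: [-9.6, 2.0, 6.0]
finger_gap: 0.299
gripper_force: 4.8
```

Bar contact reached at about 10 N. Next: back off, lift, and go round to the -y side.

Call:
play_rows:
  series: [-0.004,0,0,0,0,0,0.4,-0.015,0,0,0,0,0,0.4,-0.02,0,-0.025,0,0,0,0.4,-0.02,0,-0.06,0,0,0,0.4,-0.02,0,-0.095,0,0,0,0.4,-0.02,0.02,-0.1,0,0,0.1,0.4,-0.02,0.05,-0.1,0,0,0.2,0.4,-0.02,0.07,-0.1,0,0,0.3,0.4]

```text
time: 7.73
ee_pos: [0.52, -0.1868, 0.1291]
orientation: [-3.054, 0.734, -0.008]
force: [0.3, -0.2, -0.7]
finger_gap: 0.297
gripper_force: 0.0
```

```bash
python3 - <<'E'
from h import *
to(.5715,-.2047,.127,-.166-np.pi/2)
E
```

```text
t 7.73 pos [ 0.52   -0.1868  0.1291] yaw -0.4718 F [ 0.3 -0.2 -0.7]
shift [ 0.054  -0.0074  0.0023] turn [-0.0044 -0.0029  1.265 ]
```

Call:
play_rows:
  series: [0.007,-0.001,0,0,0,0.12,0.4,0.014,-0.002,0,0,0,0.24,0.4,0.021,-0.003,0,0,0,0.36,0.4,0.028,-0.004,0,0,0,0.48,0.4,0.035,-0.005,0,0,0,0.6,0.4,0.042,-0.006,0,0,0,0.72,0.4,0.048,-0.007,0,0,0,0.84,0.4,0.054,-0.0075,0,0,0,0.96,0.4]

```text
time: 8.4
ee_pos: [0.5717, -0.2034, 0.1276]
orientation: [-2.368, 2.063, -0.003]
force: [0.3, 0.0, -0.5]
finger_gap: 0.298
gripper_force: 0.0
```

Call:
play_rows:
  series: [0,0,0,0,0,0.1,0.4,0,0,0,0,0,0.2,0.4,0,0,0,0,0,0.305,0.4,0,0,0,0,0,0.305,0.4,0,0,0,0,0,0.305,0.4,0,0,0,0,0,0.305,0.4,0,0,0,0,0,0.305,0.4,0,0,0,0,0,0.305,0.4]

```text
time: 9.07
ee_pos: [0.5707, -0.2032, 0.1274]
orientation: [-2.036, 2.392, -0.001]
force: [0.1, 0.7, -0.0]
finger_gap: 0.301
gripper_force: 0.0
```

```bash
python3 - <<'E'
from h import *
to(.5715,-.2047,.027,-.166-np.pi/2)
cv2.imwrite("pics/w5.png",eyes.capture("wrist"))
E
```

```text
t 9.07 pos [ 0.5707 -0.2032  0.1274] yaw -1.7315 F [ 0.1  0.7 -0. ]
shift [ 0.0013 -0.001   0.1004] turn [-0.0005 -0.0001  0.0053]
```

View pics/w5.png

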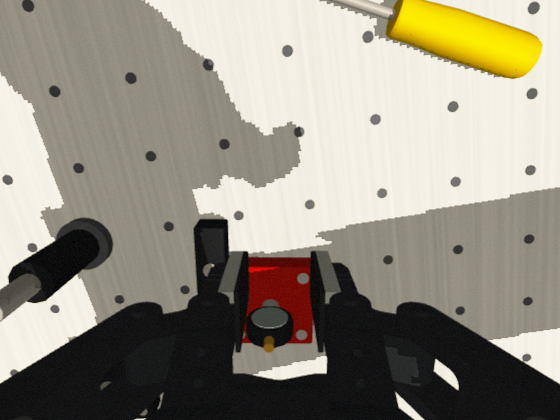

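The wrist view now looks from the -y side. The red base spans columns 248–312 between the fingers with its -y edge at row ~258. The bar's end is at (210,250) and the post at (80,245). I'll ray-cast to check clearance before going down.

```bash
python3 - <<'E'
from h import *
cal=eyes.get_calibration("wrist");a=-.166;X=np.array([np.cos(a),np.sin(a)]);Y=np.array([-X[1],X[0]])
p=arm.get_obs()["ee_pos"][:2]
for n,uv,z in(("edge L",(250,259),.018),("edge R",(311,259),.018),("bar inner",(228,240),.02),("bar end",(228,222),.02)):
    q=ray(cal,uv,z)[0];print(n,np.round(q*1e3,1),"rel tool barXY mm",np.round([(q-p)@X*1e3,(q-p)@Y*1e3],1))
E
```

```text
edge L [ 595.9 -173.5] rel tool barXY mm [20.1 33.5]
edge R [ 555.7 -167. ] rel tool barXY mm [-20.7  33.3]
bar inner [ 607.4 -189.9] rel tool barXY mm [34.1 19.3]
bar end [ 605. -202.] rel tool barXY mm [33.7  6.9]
```

Call:
play_rows:
  series: [0,0,0.035,0,0,0.005,0.4,0,0,0.07,0,0,0.005,0.4,0,0,0.09,0,0,0.005,0.4,0,0,0.1,0,0,0.005,0.4,0,0,0.1,0,0,0.005,0.4,-0.004,0,0.1,0,0,0.005,0.4,-0.009,0,0.1,0,0,0.005,0.4,-0.014,0,0.1,0,0,0.005,0.4]

```text
time: 9.78
ee_pos: [0.5742, -0.1891, 0.0297]
orientation: [-2.027, 2.397, -0.004]
force: [-0.3, -0.2, 0.4]
finger_gap: 0.302
gripper_force: 0.0
```

Call:
play_rows:
  series: [-0.003,0,0,0,0,0,0.4,-0.006,0,0,0,0,0,0.4,-0.009,0,0,0,0,0,0.4,-0.012,0,0,0,0,0,0.4,-0.015,0,0,0,0,0,0.4,-0.018,0,0,0,0,0,0.4,-0.021,0,0,0,0,0,0.4,-0.024,0,0,0,0,0,0.4]

```text
time: 10.45
ee_pos: [0.5768, -0.166, 0.0276]
orientation: [2.028, -2.399, 0.001]
force: [0.2, -2.6, 0.4]
finger_gap: 0.299
gripper_force: 1.7
```

```bash
python3 - <<'E'
from h import *
a=-.166;X=np.array([np.cos(a),np.sin(a)]);Y=np.array([-X[1],X[0]])
q=np.array([626.3,88.1])/1e3-.081*Y-.004*X
to(q[0],q[1],.027,a-np.pi/2);top()
E
```

```text
t 10.45 pos [ 0.5768 -0.166   0.0276] yaw -1.7381 F [ 0.2 -2.6  0.4]
shift [-0.1778 -0.0026  0.0004] turn [-0.0001 -0.0008 -0.0013]
red max() iterable argument is empty
blue max() iterable argument is empty
bar [ 438.9 -106.9] [624.8 500.8] 10.83 [[85.0, 80.0], [179.0, -411.0], [793.0, -294.0], [699.0, 198.0]]
```

Pushing along the bar now, with 178 mm to go.

Call:
play_rows:
  series: [-0.004,0,0,0,0,0,0.4,-0.01,0,0,0,0,0,0.4,-0.017,0,0,0,0,0,0.4,-0.024,0,0,0,0,0,0.4,-0.031,0,0,0,0,0,0.4,-0.038,0,0,0,0,0,0.4,-0.045,0,0,0,0,0,0.4,-0.052,0,0,0,0,0,0.4]

```text
time: 11.17
ee_pos: [0.5856, -0.1138, 0.0275]
orientation: [2.029, -2.399, 0.001]
force: [-1.0, -4.3, 2.9]
finger_gap: 0.299
gripper_force: 2.3
```

```bash
python3 - <<'E'
from h import *
a=-.166;X=np.array([np.cos(a),np.sin(a)]);Y=np.array([-X[1],X[0]])
q=np.array([626.3,88.1])/1e3-.081*Y-.004*X
to(q[0],q[1],.027,a-np.pi/2)
cv2.imwrite("pics/c6.png",np.hstack([eyes.capture("wrist")[150:,130:430],cv2.resize(eyes.capture("scene")[120:300,140:390],None,fx=1.5,fy=1.5)]))
E
```

```text
t 11.17 pos [ 0.5856 -0.1138  0.0275] yaw -1.7376 F [-1.  -4.3  2.9]
shift [-0.1248 -0.0027  0.0005] turn [-0.0002 -0.0003 -0.0008]
```

View pics/c6.png

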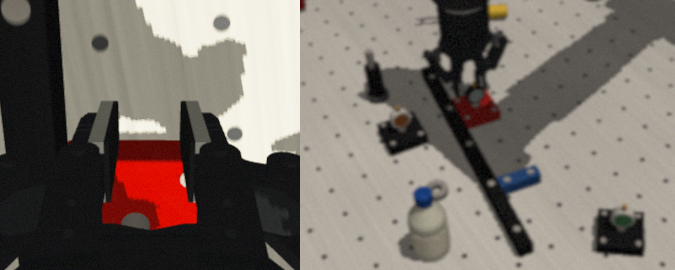

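The base is square to the fingers (edge at row ~140) and slides along the bar, with the blue stop ahead at (520,180).

Call:
play_rows:
  series: [-0.004,0,0,0,0,0,0.4,-0.01,0,0,0,0,0,0.4,-0.017,0,0,0,0,0,0.4,-0.024,0,0,0,0,0,0.4,-0.031,0,0,0,0,0,0.4,-0.038,0,0,0,0,0,0.4,-0.045,0,0,0,0,0,0.4,-0.052,0,0,0,0,0,0.4]

```text
time: 11.93
ee_pos: [0.594, -0.0623, 0.027]
orientation: [2.028, -2.399, -0.001]
force: [-0.1, -1.5, -1.5]
finger_gap: 0.301
gripper_force: 0.9
```

Call:
play_rows:
  series: [-0.005,0,0,0,0,0,0.4,-0.012,0,0,0,0,0,0.4,-0.019,0,0,0,0,0,0.4,-0.026,0,0,0,0,0,0.4,-0.033,0,0,0,0,0,0.4,-0.04,0,0,0,0,0,0.4,-0.046,0,0,0,0,0,0.4,-0.05,0,0,0,0,0,0.4]

```text
time: 12.6
ee_pos: [0.6024, -0.0131, 0.0273]
orientation: [2.029, -2.398, -0.0]
force: [-0.7, -2.0, -2.2]
finger_gap: 0.299
gripper_force: 1.2
```

Call:
play_rows:
  series: [-0.002,0,0,0,0,0,0.4,-0.004,0,0,0,0,0,0.4,-0.006,0,0,0,0,0,0.4,-0.008,0,0,0,0,0,0.4,-0.01,0,0,0,0,0,0.4,-0.012,0,0,0,0,0,0.4,-0.014,0,0,0,0,0,0.4,-0.015,0,0,0,0,0,0.4]

```text
time: 13.27
ee_pos: [0.6048, 0.001, 0.0273]
orientation: [2.028, -2.399, -0.0]
force: [-2.3, -2.4, -1.8]
finger_gap: 0.304
gripper_force: 1.5
```

Nominal remaining is about 8 mm; go slowly until the force rises.

Call:
play_rows:
  series: [-0.0008,0,0,0,0,0,0.4,-0.0016,0,0,0,0,0,0.4,-0.0024,0,0,0,0,0,0.4,-0.0032,0,0,0,0,0,0.4,-0.004,0,0,0,0,0,0.4,-0.0048,0,0,0,0,0,0.4,-0.0055,0,0,0,0,0,0.4,-0.006,0,0,0,0,0,0.4]

```text
time: 13.93
ee_pos: [0.6058, 0.0068, 0.0273]
orientation: [2.028, -2.399, -0.0]
force: [-3.2, -2.7, -0.8]
finger_gap: 0.299
gripper_force: 1.7
```

Call:
play_rows:
  series: [-0.0003,0,0,0,0,0,0.4,-0.0006,0,0,0,0,0,0.4,-0.0009,0,0,0,0,0,0.4,-0.0012,0,0,0,0,0,0.4,-0.0015,0,0,0,0,0,0.4,-0.0018,0,0,0,0,0,0.4,-0.002,0,0,0,0,0,0.4,-0.002,0,0,0,0,0,0.4]

```text
time: 14.6
ee_pos: [0.6062, 0.0088, 0.0273]
orientation: [2.028, -2.399, 0.0]
force: [-3.1, -3.0, -1.1]
finger_gap: 0.301
gripper_force: 1.7
```

Call:
play_rows:
  series: [-0.0003,0,0,0,0,0,0.4,-0.0006,0,0,0,0,0,0.4,-0.0009,0,0,0,0,0,0.4,-0.0012,0,0,0,0,0,0.4,-0.0015,0,0,0,0,0,0.4,-0.0018,0,0,0,0,0,0.4,-0.002,0,0,0,0,0,0.4,-0.002,0,0,0,0,0,0.4]

```text
time: 15.27
ee_pos: [0.6066, 0.0108, 0.0274]
orientation: [-2.029, 2.399, -0.0]
force: [-2.8, -3.0, -1.9]
finger_gap: 0.298
gripper_force: 1.6
```

Call:
play_rows:
  series: [-0.0003,0,0,0,0,0,0.4,-0.0006,0,0,0,0,0,0.4,-0.0009,0,0,0,0,0,0.4,-0.0012,0,0,0,0,0,0.4,-0.0015,0,0,0,0,0,0.4,-0.0015,0,0,0,0,0,0.4,-0.0015,0,0,0,0,0,0.4,-0.0015,0,0,0,0,0,0.4]

```text
time: 15.93
ee_pos: [0.6066, 0.0109, 0.0274]
orientation: [2.027, -2.398, 0.002]
force: [-2.4, -7.8, -0.8]
finger_gap: 0.3
gripper_force: 4.1
```

The base is against the stop (the tool stalled at about 8 N). Back off, lift, swing clear and check.

Call:
play_rows:
  series: [0.002,0,0,0,0,0,0.4,0.008,0,0,0,0,0,0.4,0.02,0,0,0,0,0,0.4,0.035,0,-0.01,0,0,0,0.4,0.04,0,-0.04,0,0,0,0.4,0.04,0,-0.07,0,0,0,0.4,0.04,0,-0.1,0,0,0,0.4,0.04,0.02,-0.12,0,0,0,0.4]

```text
time: 16.6
ee_pos: [0.5825, -0.0256, 0.1516]
orientation: [-2.024, 2.398, -0.006]
force: [-0.6, 1.5, 0.3]
finger_gap: 0.3
gripper_force: 0.0
```

Call:
play_rows:
  series: [0.03,0.02,0,0,0,0,0.4,0.06,0.04,0,0,0,0,0.4,0.09,0.06,0,0,0,0,0.4,0.12,0.08,0,0,0,0,0.4,0.15,0.1,0,0,0,0,0.4,0.18,0.12,0,0,0,0,0.4,0.2,0.14,0,0,0,0,0.4,0.2,0.14,0,0,0,0,0.4]

```text
time: 17.27
ee_pos: [0.4063, -0.2008, 0.1491]
orientation: [-2.023, 2.401, -0.004]
force: [0.6, -0.1, 0.4]
finger_gap: 0.3
gripper_force: 0.0
```

```bash
python3 - <<'E'
from h import *
to(.5,0,.2,-1.737)
o,im=top(red=(262,215))
cv2.imwrite("pics/top2.png",cv2.resize(im[150:280,190:440].astype(np.uint8),None,fx=3,fy=3,interpolation=cv2.INTER_CUBIC))
E
```

```text
t 17.27 pos [ 0.4063 -0.2008  0.1491] yaw -1.7414 F [ 0.6 -0.1  0.4]
shift [-0.2138 -0.0584 -0.0507] turn [-0.0031 -0.0001 -0.0044]
red [619.5  49.4] [59.8 58.6] 80.4 [[586.0, 25.0], [643.0, 15.0], [653.0, 74.0], [596.0, 84.0]]
blue [626.5  90.1] [19.4 59.2] 79.86 [[596.0, 86.0], [654.0, 75.0], [657.0, 94.0], [599.0, 105.0]]
bar [649.2  -3.8] [398.3  35.4] 82.26 [[605.0, -199.0], [640.0, -204.0], [694.0, 191.0], [658.0, 196.0]]
```

View pics/top2.png

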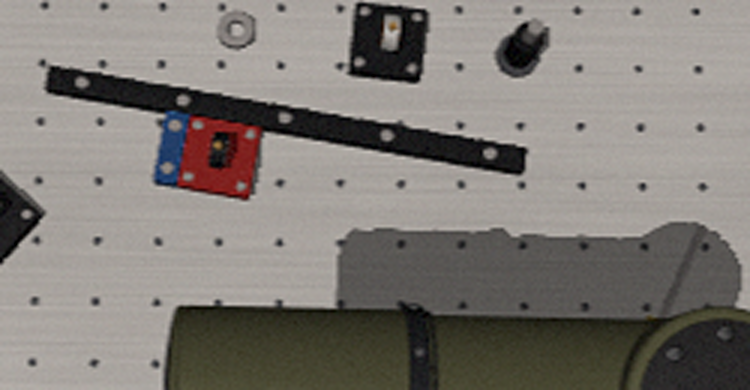

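The base sits flush in the corner at (215,155). Its yaw is -0.168 against the bar's -0.166, and it is about -0.3 mm in x and -39.3 mm in y from the stop's centre. Nothing else visible in this crop has moved, so I'm handing in.

```bash
python3 -c "
from cell import arm
print(arm.close_job())"
```

```text
the job is handed in; nothing more can be done
None
```

I pushed the red mount into the corner between the bar and the stop and handed the job in at about 17 s. The top camera shows it within about 1 mm of both faces and 0.002 rad of the bar's direction; no verdict came back.

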